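# Wedge the rocking modelling turntable

### The job

The sculptor's turntable rocks because one of its four feet, the bare steel one without a rubber cap, is too short. Push the wooden wedge along the bench, thin end first, under that foot until the turntable stands level and firm on all its feet; then press down firmly with a fingertip on the bare metal rim of the wheel right above that foot to check that it no longer rocks, and move clear. Only push the wedge, never pick it up, do not touch the plaster relief on the wheel, and leave the other things on the bench where they are.

Things in the scene. Friction and masses are not known exactly. Their poses are not given: they have to be found in the camera images.
- stand (a joint): Rocking of the turntable, a 6 kg cast stand (it does not slide on the bench): 0 = level, all feet bearing; 0.054 rad = rocked over with the short foot down on the bench. Its own weight tips it onto the short foot with about 4 N; at 0 it stops hard. It rocks about the line through its two side feet, on the bench.
- wheel: Round aluminium wheel of the turntable, locked against turning, 210 mm across and 12 mm thick. Origin at the centre of its underside, which is 100 mm above the bench when level; so the top is at 112 mm. z up; the -x axis points (horizontally, when level) to the side of the short foot.
- press_point (a point): The place to press: on the top of the wheel's bare rim, above the short foot, 87 mm from the wheel's centre and 18 mm inside the edge. The bare rim is 39 mm wide here.
- relief: Round white plaster relief, 132 mm across and 22 mm thick, lying in the middle of the wheel. Not to be touched. Origin at the centre of its underside.
- short_foot: The short foot: a bare steel ball of 16 mm radius under the base arm on the robot's side (the other three feet have black rubber caps). Origin at the lowest point of the ball, 120 mm out from the wheel's centre: 7 mm above the bench when level, on the bench at the start. The arm above it is 36 mm wide at its end, its underside 24 mm up when level. Axes as the wheel's; the wedge goes in about along +x.
- wedge: Light beech wedge lying on the bench in front of the short foot: 100 mm long, 44 mm wide, 22 mm thick at its flat upright back, 40 g. Origin at the centre of its underside; +x points to the thin end, z up. It slides easily (friction about 0.35) and stays where it is left, also under load.
- wedge_tip (a point): Middle of the wedge's thin end (1.5 mm thick, 50 mm from the wedge's origin), on its underside. It meets the ball about 7 mm before the middle of the foot; the stand is level with it about 25 mm past the middle. Pushing takes 3 to 8 N under the foot and rises steeply once the stand is level.
- boxwood_tool: Bystander: flat wooden modelling tool, 200 mm long (along x), 18 mm wide, 10 mm thick. Origin at its underside.
- test_tile: Bystander: terracotta test tile, 70 x 70 x 17 mm. Origin at the centre of its underside.
- marble_cup: Bystander: clear plastic cup with glass marbles, 72 mm across, 70 mm tall. Origin at the centre of its underside.
- mallet: Bystander: round wooden carving mallet standing on its head, 92 mm across, 218 mm tall. Origin at the centre of its underside.
- water_bottle: Bystander: white bottle with a red cap, 72 mm across, 170 mm tall. Origin at the centre of its underside.
- steel_spatula: Bystander: steel spatula lying on the bench along its x axis.
Not all that is in view belongs to the job. Several things look just like the wedge: the one meant starts farthest from the robot's base.

How it is judged:
By the outcome, as a careful person would: the job done as asked, in the order asked, and still so for the second after the job is handed in, with the robot touching nothing.
It also fails if it takes over 45 s, if anything falls off the work surface, if the arm or the gripper's body presses on something with over 40 N, if the wrist force passes 120 N, or if a joint passes its speed limit or range.

### The arm

A 6-joint arm with a two-finger parallel gripper is mounted at the origin on the work surface. World frame = base frame: x ahead of the robot, y to its left, z up, the work surface at z = 0. Lengths are in m, angles in rad, forces in N, time in s.
With the tool pointing down it reaches from about 0.375 to 0.925 m from the base axis. Payload 5.7 kg.
Tool frame: the origin (TCP) lies at the very end of the fingers, on their centre line; the grasp point (between the pads) lies manip.tcp_to_grasp behind it (manip.tcp_to_grasp is the distance from the TCP to the grasp point, in m); z points along the fingers, x is the direction in which the jaws open and shut, and the axes are right-handed (so a half turn about z gives the same grasp; the last joint's range is limited). The gripper opens to 88 mm and grips with 3 to 60 N. Pads are 20 mm wide; open, the fingers measure 115 mm over their backs; the gripper's body (75 mm by 178 mm) begins 61 mm behind the grasp point.
Start: joints at [-1.255, 0.359, 1.51, -0, 1.272, -0.115], TCP at [0.251, -0.545, 0.223] pointing down, gripper open.
Joint ranges: [-2.97, 2.97], [-1.01, 2.36], [0.21, 2.38], [-0.96, 4.11], [0.2, 2.71], [-2.98, 2.98]. Speed limits (rad/s): [2.39, 2.39, 3.14, 3.14, 3.14, 3.14].

### API

Orientations are given as a rotation vector (axis times angle).
In Python, from station import manip gives the robot as it stands. The module is installed in compiled form; this text tells all that it offers.
- The arm moves only by the tool play_rows, never from a script. Its argument "steps" is a list of rows, each a list of 7 numbers: the shift along the tool's x, y, z in units of 40 mm (1.0 is 40 mm), then the turn, a rotation vector about the tool's x, y, z in units of 6 degrees (1.0 is 6 degrees), then the closure in counts, from 0 (fully open) to 255 (shut). In form: [[x, y, z, rx, ry, rz, fingers], ...]. A call has exactly 8 rows; each row is the pose to reach, as a shift and turn from the pose measured when the call began, along the tool's axes at that moment; what a row does not reach only later rows make up. A row lasts 1/10 s, in which the tool goes at most 50 mm and 8.59 degrees, less where a joint would pass 70% of its speed; a pose out of reach is approached as far as the arm can. A call with a gripper value outside its range is refused whole. The fingers move at their own pace and stop on an object; the grip force is fixed at half the most. Time passes only in rows, so rows that repeat a pose let the fingers close, or fill a call up. It gives the time, the measured TCP pose, the force and the opening at its end, in the units of the state.
- manip.get_obs(): the state, without advancing time (a new reading comes with each control period).
- manip.snapshot(name): name is "scene" or "side" or "wrist"; returns a dict with "pixels" (400x640x3 uint8, red, green, blue), "vertical_fov" (degrees; the focal length in pixels is half the picture's height over the tangent of half this angle, whatever the lens; pixels are square), "cx", "cy" (the principal point, pixels), "R" (3x3) and "t" (3): a world point X has camera coordinates R X + t; the wrist camera has in their place "mount" (4x4, takes a point from camera to tool coordinates, whose origin is the TCP and whose axes are the tool frame's). Camera axes: x right, y down, z forward; pixel columns grow to the right and rows downward; lengths in m; the calibration is good to about 2 mm. A picture is of the moment at which its call begins: read the wrist's pose just before it. There is no depth.
- manip.close_job(): hands the job in, once; it reports no verdict.
The state is a dict: "t": time; "q": joint angles; "qd": joint speeds; "tau": joint torques, N m; "tool_pos": TCP position; "tool_rot": TCP orientation; "ft_force": force on the tool from outside, world axes, zero at the start; "moment": the same for the moment, N m; "width": opening from 0.0 (shut) to 1.0 (fully open).
Only numpy, scipy, OpenCV 4.12 (cv2) and the standard library are available. Lean on these libraries where they do the work, as an engineer would, in place of code of your own. Each camera call takes 0.05 s, during which the arm holds its last target.

## Working session

There is one attempt and no reset: what is moved stays moved. The work goes in short steps, Python scripts to look and compute and a tool call to move; the robot and the scene stay as the last step left them, time stands still between calls to the robot, and variables do not carry over. Pictures are saved under pics/ and viewed, and the job is handed in when it is done.

Besides the shell and the picture viewer there is one more tool, called after "Request:" by a JSON object that holds its "op" and its "data", one argument or row to a line. play_rows: Moves the arm, as the interface text tells. Its arguments: {"type":"object","properties":{"steps":{"type":"array"}},"required":["steps"]}

```bash
mkdir -p pics; cat > h.py <<'E'
import numpy as np, cv2
from station import manip
from scipy.spatial.transform import Rotation as Ro
def snap(n,fn=None):
    o=manip.get_obs(); s=manip.snapshot(n)
    if fn: cv2.imwrite('pics/'+fn,s['pixels'][:,:,::-1])
    s['f']=200/np.tan(np.radians(s['vertical_fov'])/2)
    if 'R' not in s or n=='wrist':
        T=np.eye(4);T[:3,:3]=Ro.from_rotvec(o['tool_rot']).as_matrix();T[:3,3]=o['tool_pos']
        C=T@np.array(s['mount']); s['R']=C[:3,:3].T; s['t']=-s['R']@C[:3,3]
    s['R']=np.array(s['R']);s['t']=np.array(s['t']);return s
def ray(s,u,v):
    d=np.array([(u-s['cx'])/s['f'],(v-s['cy'])/s['f'],1]); return -s['R'].T@s['t'], s['R'].T@d
def onz(s,u,v,z):
    c,d=ray(s,u,v); return c+d*(z-c[2])/d[2]
def proj(s,X):
    p=s['R']@np.array(X)+s['t']; return s['cx']+s['f']*p[0]/p[2], s['cy']+s['f']*p[1]/p[2]
E
python3 - <<'E'
from h import *
print(manip.get_obs(), manip.tcp_to_grasp)
for n in ['scene','side','wrist']:
    s=snap(n,n+'0.png'); print(n,s['f'],s['cx'],s['cy'],-s['R'].T@s['t'],{k:v for k,v in s.items() if k not in('pixels','R','t')}.keys())
E
```

```text
{'t': 0.0, 'q': array([-1.25511683e+00,  3.59488549e-01,  1.51145302e+00, -1.23121874e-05,
        1.27252338e+00, -1.15091253e-01]), 'qd': array([-0.00022509,  0.00106614,  0.00105104, -0.00080613,  0.00143768,
        0.00162226]), 'tau': array([ 2.75918740e-05, -5.15371907e+01, -2.70730966e+01,  6.75208191e-02,
        3.50073678e-02, -1.22662536e-04]), 'tool_pos': array([ 0.25031268, -0.54450424,  0.22181158]), 'tool_rot': array([-2.64390089e+00,  1.69469826e+00,  2.28820612e-03]), 'ft_force': array([0.83214898, 0.23601933, 0.36126627]), 'moment': array([-0.00048991, -0.02924483, -0.03041134]), 'width': 1.0000057039242918} 0.0187
scene 503.43653715505997 315.8557114611966 193.55129366040921 [1.53291202 0.3014102  1.57558375] dict_keys(['vertical_fov', 'cx', 'cy', 'f'])
side 415.36551783911443 321.08467550787344 200.88865117415696 [0.26063971 1.08672233 0.99907696] dict_keys(['vertical_fov', 'cx', 'cy', 'f'])
wrist 349.57385865176934 317.8602110444889 198.73299603184648 [ 0.31421321 -0.51597048  0.38237281] dict_keys(['vertical_fov', 'cx', 'cy', 'mount', 'f'])
```

View pics/scene0.png

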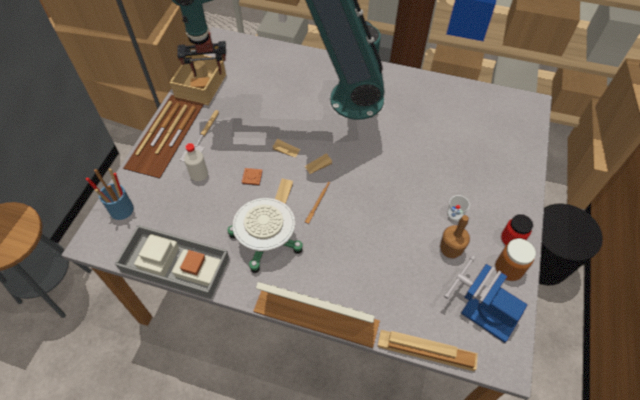

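View pics/side0.png

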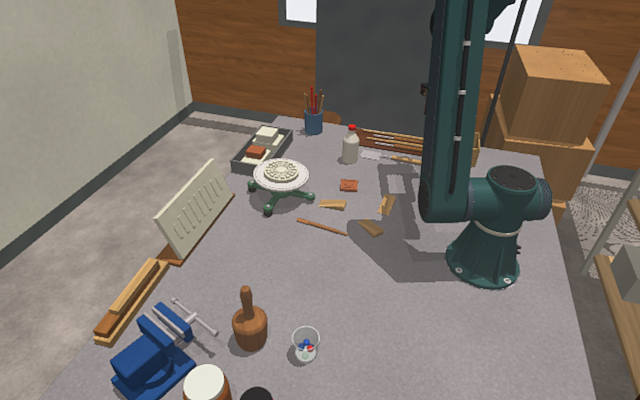

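View pics/wrist0.png

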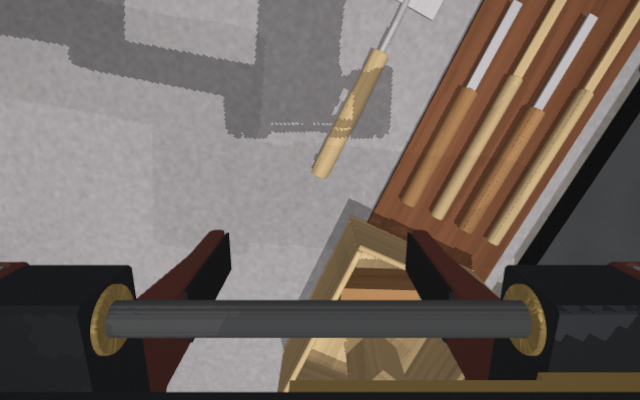

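Wedge candidates in the scene view are (286,148), (319,163) and (285,190). The one at (285,190) is farthest from the base at (357,100) and lies in front of the turntable's near foot, so it fits. I'll confirm it in an enlarged crop.

```bash
python3 - <<'E'
from h import *
a=cv2.imread('pics/scene0.png')[125:285,215:345]; b=cv2.imread('pics/side0.png')[140:250,230:410]
cv2.imwrite('pics/c1.png',cv2.resize(a,None,fx=3.7,fy=3.7,interpolation=cv2.INTER_CUBIC))
cv2.imwrite('pics/c2.png',cv2.resize(b,None,fx=4.4,fy=4.4,interpolation=cv2.INTER_CUBIC))
s=snap('scene')
for u,v in [(286,148),(319,163),(285,190)]:
    p=onz(s,u,v,.01); print((u,v),p.round(3),np.hypot(p[0],p[1]).round(3))
hsv=cv2.cvtColor(s['pixels'],cv2.COLOR_RGB2HSV)
m=cv2.inRange(hsv,(12,70,110),(28,255,255)); m[:,:]=m
n,l,st,ce=cv2.connectedComponentsWithStats(m)
for i in range(1,n):
    if st[i,4]>30 and 200<ce[i][0]<350 and 120<ce[i][1]<260: print(st[i],ce[i])
E
```

```text
(286, 148) [ 0.352 -0.197  0.01 ] 0.404
(319, 163) [ 0.386 -0.049  0.01 ] 0.389
(285, 190) [ 0.545 -0.134  0.01 ] 0.562
[201 110  18  26 134] [209.58208955 122.35074627]
[273 139  27  18 263] [285.3878327  147.97718631]
[305 154  27  20 282] [318.4822695  163.53191489]
[275 179  18  24 264] [283.77272727 189.96212121]
[305 182  25  42 169] [316.04733728 204.52662722]
```

View pics/c1.png

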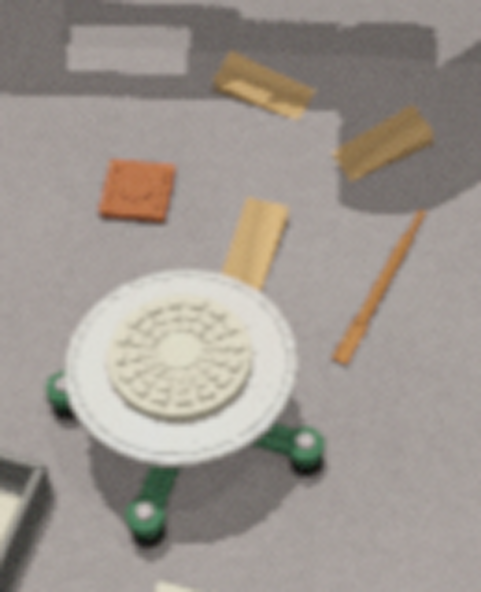

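View pics/c2.png

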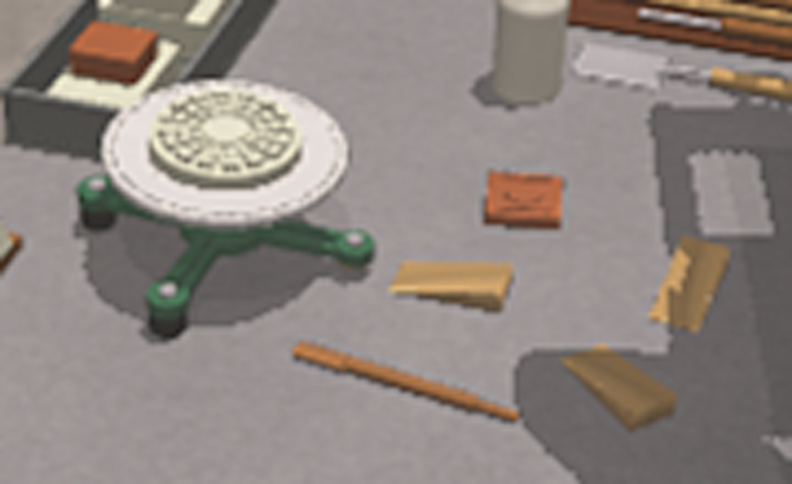

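The crop shows the (285,190) block pointing its thin end at the near turntable foot, with the other two lying in the shadow closer to the base. Next I'll measure the wheel and wedge.

```bash
python3 - <<'E'
from h import *
def ell(n,box):
    s=snap(n); hsv=cv2.cvtColor(s['pixels'],cv2.COLOR_RGB2HSV)
    m=cv2.inRange(hsv,(0,0,185),(180,60,255)); M=np.zeros_like(m); x0,y0,x1,y1=box; M[y0:y1,x0:x1]=m[y0:y1,x0:x1]
    M=cv2.morphologyEx(M,cv2.MORPH_CLOSE,np.ones((5,5)))
    cs=max(cv2.findContours(M,0,1)[0],key=cv2.contourArea); h=cv2.convexHull(cs)[:,0]
    P=np.array([onz(s,u,v,.110) for u,v in h.astype(float)])
    A=np.c_[2*P[:,:2],np.ones(len(P))]; c=np.linalg.lstsq(A,(P[:,:2]**2).sum(1),rcond=None)[0]
    print(n,'centre',c[:2].round(4),'r',np.sqrt(c[2]+c[:2]@c[:2]).round(4),cv2.boundingRect(cs))
ell('scene',(225,192,305,255)); ell('side',(245,155,318,195))
def wedge(n,box):
    s=snap(n); hsv=cv2.cvtColor(s['pixels'],cv2.COLOR_RGB2HSV); m=cv2.inRange(hsv,(12,70,110),(28,255,255))
    M=np.zeros_like(m); x0,y0,x1,y1=box; M[y0:y1,x0:x1]=m[y0:y1,x0:x1]
    cs=max(cv2.findContours(M,0,1)[0],key=cv2.contourArea); a=cv2.approxPolyDP(cs,2,True)[:,0]
    for u,v in a: print(n,(u,v),onz(s,u,v,0)[:2].round(3),onz(s,u,v,.022)[:2].round(3))
wedge('scene',(270,175,300,206)); wedge('side',(315,195,352,214))
s=snap('side')
for u,v in [(311,198),(267,208),(252,184)]: print('foot',onz(s,u,v,.02).round(3))
E
```

```text
scene centre [ 0.7552 -0.1324] r 0.1039 (232, 198, 63, 52)
side centre [ 0.7897 -0.1417] r 0.1252 (245, 155, 64, 35)
scene (np.int32(282), np.int32(179)) [ 0.494 -0.165] [ 0.509 -0.158]
scene (np.int32(275), np.int32(198)) [ 0.585 -0.161] [ 0.598 -0.154]
scene (np.int32(285), np.int32(202)) [ 0.59  -0.119] [ 0.604 -0.113]
scene (np.int32(292), np.int32(182)) [ 0.496 -0.123] [ 0.511 -0.118]
side (np.int32(318), np.int32(205)) [ 0.607 -0.127] [ 0.599 -0.1  ]
side (np.int32(343), np.int32(208)) [ 0.51  -0.139] [ 0.504 -0.112]
side (np.int32(345), np.int32(200)) [ 0.514 -0.19 ] [ 0.509 -0.162]
side (np.int32(322), np.int32(199)) [ 0.602 -0.168] [ 0.595 -0.141]
foot [ 0.638 -0.136  0.02 ]
foot [ 0.776 -0.027  0.02 ]
foot [ 0.892 -0.152  0.02 ]
```

```bash
python3 - <<'E'
from h import *
np.set_printoptions(precision=4,suppress=True)
s=manip.snapshot('wrist'); print(np.array(s['mount']))
o=manip.get_obs(); R=Ro.from_rotvec(o['tool_rot']).as_matrix(); print(R)
print(o['tool_pos'],o['q'])
# target: tool x || world -+y, z down
for a in (90,-90):
    Rt=np.array([[np.cos(np.radians(a)),np.sin(np.radians(a)),0],[np.sin(np.radians(a)),-np.cos(np.radians(a)),0],[0,0,-1]])
    rv=Ro.from_matrix(R.T@Rt).as_rotvec(); print(a,Rt.tolist(),np.degrees(rv)/6, (R.T@(np.array([.43,-.135,.22])-o['tool_pos']))/.04)
E
```

```text
[[ 1.      0.0003 -0.0007  0.0004]
 [-0.0001  0.9666  0.2563 -0.07  ]
 [ 0.0007 -0.2563  0.9666 -0.1605]
 [ 0.      0.      0.      1.    ]]
[[ 0.4176 -0.9086 -0.    ]
 [-0.9086 -0.4176  0.0002]
 [-0.0002 -0.     -1.    ]]
[ 0.2505 -0.5451  0.2226] [-1.2551  0.3588  1.5105  0.      1.2725 -0.1151]
90 [[6.123233995736766e-17, 1.0, 0.0], [1.0, -6.123233995736766e-17, 0.0], [0.0, 0.0, -1.0]] [ -0.0021  -0.     -25.8863] [-7.4427 -8.3581  0.0663]
-90 [[6.123233995736766e-17, -1.0, 0.0], [-1.0, -6.123233995736766e-17, 0.0], [0.0, 0.0, -1.0]] [-0.      0.0015  4.1137] [-7.4427 -8.3581  0.0663]
```

Request:
{"op": "play_rows", "data": {
  "steps": [
    [-0.5,-0.6,-0.7,0,0,0.5,211],
    [-1.3,-1.7,-0.8,0,0,1,211],
    [-2.1,-2.8,-0.8,0,0,1.5,211],
    [-2.9,-3.9,-0.8,0,0,2,211],
    [-3.7,-5,-0.8,0,0,2.5,211],
    [-4.5,-6,-0.8,0,0,3,211],
    [-5.3,-7,-0.8,0,0,3.5,211],
    [-6,-8,-0.8,0,0,4.1,211]
  ]
}}

```text
t: 1.3
tool_pos: [0.4322, -0.2081, 0.255]
tool_rot: [-2.22, 2.223, -0.001]
ft_force: [2.1, -0.6, -0.2]
width: 0.31
```

```bash
cat > g.py <<'E'
from h import *
import sys
# shift to world target, yaw a of tool x (deg)
def goto(p,a=-90):
    o=manip.get_obs(); R=Ro.from_rotvec(o['tool_rot']).as_matrix(); c,s_=np.cos(np.radians(a)),np.sin(np.radians(a))
    Rt=np.array([[c,s_,0],[s_,-c,0],[0,0,-1]])
    print('t',round(o['t'],2),'pos',o['tool_pos'].round(4),'F',o['ft_force'].round(1),'w',round(o['width'],3))
    print('shift',(R.T@(np.array(p)-o['tool_pos'])/.04).round(3),'turn',(np.degrees(Ro.from_matrix(R.T@Rt).as_rotvec())/6).round(3))
if __name__=='__main__': goto([float(x) for x in sys.argv[1:4]],float(sys.argv[4]) if len(sys.argv)>4 else -90)
E
python3 g.py .47 -.135 .24
```

```text
t 1.3 pos [ 0.4322 -0.2081  0.255 ] F [ 2.1 -0.6 -0.2] w 0.31
shift [-1.829 -0.942  0.374] turn [-0.005 -0.002 -0.011]
```

Request:
{"op": "play_rows", "data": {
  "steps": [
    [-0.8,-0.4,0.1,0,0,0,211],
    [-1.4,-0.8,0.3,0,0,0,211],
    [-1.8,-0.9,0.4,0,0,0,211],
    [-1.8,-0.9,0.4,0,0,0,211],
    [-1.8,-0.9,0.4,0,0,0,211],
    [-1.8,-0.9,0.4,0,0,0,211],
    [-1.8,-0.9,0.4,0,0,0,211],
    [-1.8,-0.9,0.4,0,0,0,211]
  ]
}}

```text
t: 2.1
tool_pos: [0.4682, -0.137, 0.2392]
tool_rot: [-2.218, 2.224, -0.002]
ft_force: [-0.2, 0.4, 0.1]
width: 0.172
```

```bash
python3 - <<'E'
from h import *
o=manip.get_obs();print(o['tool_pos'],o['width'])
s=snap('wrist','w1.png')
hsv=cv2.cvtColor(s['pixels'],cv2.COLOR_RGB2HSV); m=cv2.inRange(hsv,(12,60,90),(28,255,255))
for c in cv2.findContours(m,0,1)[0]:
    if cv2.contourArea(c)>800:
        for u,v in cv2.approxPolyDP(c,4,True)[:,0]: print((u,v),onz(s,u,v,0)[:2].round(4),onz(s,u,v,.022)[:2].round(4))
        print()
E
```

```text
[ 0.46824836 -0.13698964  0.23918234] 0.1722271299559028
(np.int32(499), np.int32(390)) [ 0.1584 -0.3868] [ 0.1793 -0.3731]
(np.int32(488), np.int32(373)) [ 0.1864 -0.3682] [ 0.2058 -0.3555]
(np.int32(355), np.int32(374)) [ 0.1852 -0.1871] [ 0.2046 -0.1843]
(np.int32(353), np.int32(381)) [ 0.1737 -0.1846] [ 0.1938 -0.182 ]
(np.int32(101), np.int32(380)) [0.1761 0.161 ] [0.1961 0.1445]
(np.int32(93), np.int32(389)) [0.1613 0.1744] [0.182  0.1573]

(np.int32(356), np.int32(243)) [ 0.3764 -0.1835] [ 0.3853 -0.181 ]
(np.int32(365), np.int32(264)) [ 0.3484 -0.1955] [ 0.3588 -0.1923]
(np.int32(414), np.int32(264)) [ 0.3482 -0.2564] [ 0.3587 -0.2499]
(np.int32(410), np.int32(249)) [ 0.3683 -0.2501] [ 0.3777 -0.2439]

(np.int32(291), np.int32(216)) [ 0.4112 -0.1048] [ 0.4182 -0.1066]
(np.int32(264), np.int32(193)) [ 0.4397 -0.0736] [ 0.4451 -0.0771]
(np.int32(207), np.int32(257)) [0.3583 0.0004] [ 0.3682 -0.0072]
(np.int32(215), np.int32(265)) [ 0.3475 -0.0087] [ 0.358  -0.0158]
(np.int32(248), np.int32(265)) [ 0.3474 -0.0498] [ 0.3579 -0.0546]

(np.int32(342), np.int32(42)) [ 0.6039 -0.163 ] [ 0.6003 -0.1615]
(np.int32(301), np.int32(43)) [ 0.603  -0.1196] [ 0.5994 -0.1206]
(np.int32(304), np.int32(139)) [ 0.5025 -0.1215] [ 0.5044 -0.1224]
(np.int32(343), np.int32(138)) [ 0.5035 -0.1656] [ 0.5054 -0.1641]

(np.int32(207), np.int32(0)) [ 0.6442 -0.0235] [ 0.6383 -0.0298]
(np.int32(190), np.int32(0)) [ 0.6442 -0.0061] [ 0.6384 -0.0133]
(np.int32(188), np.int32(179)) [0.4567 0.0143] [0.4612 0.0059]
(np.int32(195), np.int32(177)) [0.459  0.0059] [ 0.4634 -0.002 ]
```

View pics/w1.png

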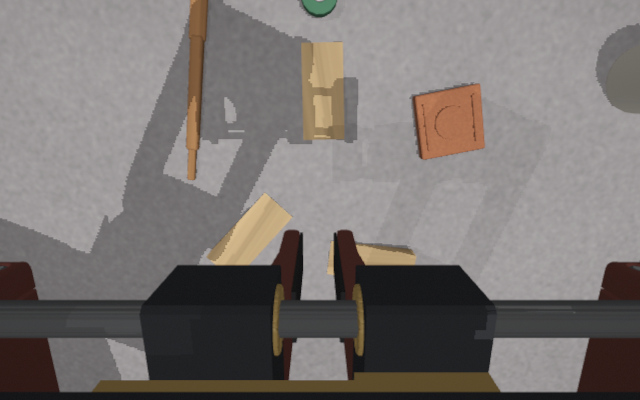

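The view shows the wedge at (301–343, 42–140) with its tip up, and the green foot arm just entering at (319,5). The decoy wedges at (250,230) and (370,255) are clear of it. I'll shift forward to see the foot.

Request:
{"op": "play_rows", "data": {
  "steps": [
    [0,-1,0,0,0,0,211],
    [0,-1.6,0,0,0,0,211],
    [0,-1.6,0,0,0,0,211],
    [0,-1.6,0,0,0,0,211],
    [0,-1.6,0,0,0,0,211],
    [0,-1.6,0,0,0,0,211],
    [0,-1.6,0,0,0,0,211],
    [0,-1.6,0,0,0,0,211]
  ]
}}

```text
t: 2.95
tool_pos: [0.5318, -0.137, 0.2394]
tool_rot: [-2.218, 2.224, -0.001]
ft_force: [-0.1, 0.6, 0.7]
width: 0.174
```

```bash
python3 - <<'E'
from h import *
o=manip.get_obs();print(o['tool_pos'],o['width'],o['ft_force'])
s=snap('wrist','w2.png')
hsv=cv2.cvtColor(s['pixels'],cv2.COLOR_RGB2HSV); m=cv2.inRange(hsv,(12,60,90),(28,255,255))
for c in cv2.findContours(m,0,1)[0]:
    if cv2.contourArea(c)>800:
        for u,v in cv2.approxPolyDP(c,4,True)[:,0]: print((u,v),onz(s,u,v,0)[:2].round(4),onz(s,u,v,.022)[:2].round(4))
        print()
g=cv2.inRange(hsv,(60,60,20),(95,255,255))
for c in cv2.findContours(g,0,1)[0]:
    if cv2.contourArea(c)>300: print('green',cv2.boundingRect(c))
w=cv2.inRange(hsv,(0,0,200),(180,40,255))
for c in cv2.findContours(w,0,1)[0]:
    if cv2.contourArea(c)>300: print('white',cv2.boundingRect(c))
cv2.imwrite('pics/w2c.png',cv2.resize(s['pixels'][0:220,190:450,::-1],None,fx=2.7,fy=2.7,interpolation=cv2.INTER_CUBIC))
E
```

```text
[ 0.53179669 -0.13700743  0.23935043] 0.1744793366899083 [-0.11620008  0.64434891  0.72675107]
(np.int32(499), np.int32(390)) [ 0.2217 -0.3869] [ 0.2426 -0.3732]
(np.int32(488), np.int32(373)) [ 0.2498 -0.3683] [ 0.2692 -0.3556]
(np.int32(356), np.int32(373)) [ 0.2502 -0.1884] [ 0.2695 -0.1856]
(np.int32(353), np.int32(381)) [ 0.2371 -0.1846] [ 0.2572 -0.182 ]
(np.int32(101), np.int32(380)) [0.2395 0.1611] [0.2595 0.1447]
(np.int32(93), np.int32(389)) [0.2246 0.1746] [0.2454 0.1574]

(np.int32(341), np.int32(104)) [ 0.6041 -0.1628] [ 0.604  -0.1614]
(np.int32(302), np.int32(105)) [ 0.6032 -0.1198] [ 0.6031 -0.1207]
(np.int32(304), np.int32(196)) [ 0.4994 -0.1207] [ 0.505  -0.1216]
(np.int32(342), np.int32(195)) [ 0.5005 -0.1655] [ 0.5061 -0.164 ]

(np.int32(201), np.int32(54)) [ 0.656  -0.0128] [ 0.653  -0.0196]
(np.int32(196), np.int32(56)) [ 0.654  -0.0073] [ 0.6512 -0.0144]
(np.int32(193), np.int32(231)) [0.4559 0.0145] [0.4639 0.0062]
(np.int32(199), np.int32(231)) [0.4559 0.0073] [ 0.4639 -0.0007]
(np.int32(213), np.int32(61)) [ 0.649 -0.025] [ 0.6464 -0.0312]

green (302, 39, 35, 45)
white (274, 0, 131, 38)
white (239, 0, 150, 28)
```

View pics/w2c.png

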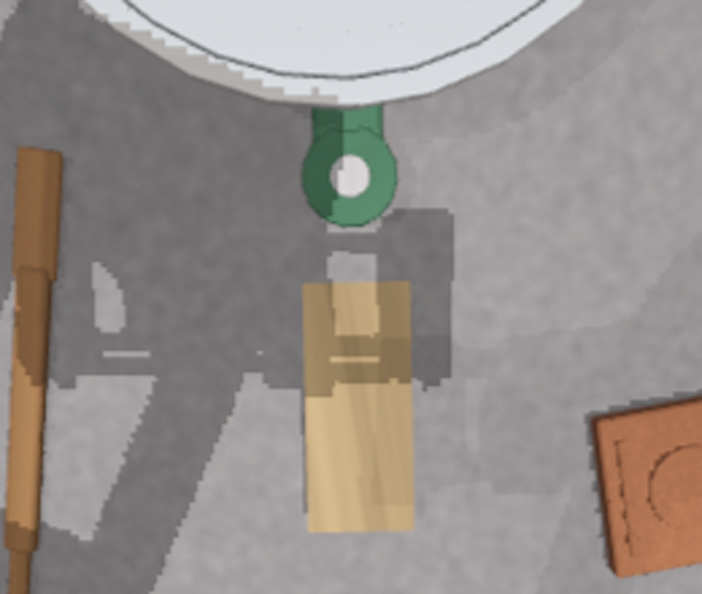

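The crop shows the disc end of the foot arm centred at about full-picture (319.5, 65.5), with the wedge at (302–342, 105–196) pointing straight at it.

```bash
python3 - <<'E'
from h import *
s=snap('wrist')
for z in (.02,.03,.035,.04,.045):
    a=onz(s,301.9,65.5,z);b=onz(s,337.4,65.5,z);c=onz(s,319.5,65.5,z); print(z,np.linalg.norm(a-b).round(4),c.round(4),onz(s,319.5,83.7,z)[:2].round(4))
# wheel edge: nearest rim point(s) 
hsv=cv2.cvtColor(s['pixels'],cv2.COLOR_RGB2HSV)
rim=[]
for X,Y in [(150,50),(200,77),(270,101),(350,105),(430,94),(500,62),(560,22)]:
    rim.append(onz(s,190+X/2.7,Y/2.7,.103)[:2])
rim=np.array(rim);A=np.c_[2*rim,np.ones(len(rim))];c=np.linalg.lstsq(A,(rim**2).sum(1),rcond=None)[0];print('circ',c[:2],np.sqrt(c[2]+c[:2]@c[:2])); print(rim.round(4))
import scipy.optimize as so
r=so.least_squares(lambda p:np.hypot(*(rim-p).T)-.105,c[:2]);print(r.x,r.fun.round(4))
E
```

```text
0.02 0.0362 [ 0.6422 -0.1391  0.02  ] [ 0.6245 -0.1391]
0.03 0.0353 [ 0.6411 -0.139   0.03  ] [ 0.6239 -0.139 ]
0.035 0.0348 [ 0.6406 -0.139   0.035 ] [ 0.6236 -0.139 ]
0.04 0.0343 [ 0.6401 -0.139   0.04  ] [ 0.6233 -0.139 ]
0.045 0.0339 [ 0.6395 -0.139   0.045 ] [ 0.623 -0.139]
circ [ 0.75462386 -0.13501658] 0.10206193265429848
[[ 0.6677 -0.0816]
 [ 0.6606 -0.0956]
 [ 0.6541 -0.1157]
 [ 0.653  -0.1388]
 [ 0.6559 -0.162 ]
 [ 0.6643 -0.1819]
 [ 0.6746 -0.1986]]
[ 0.75781009 -0.1348393 ] [-0.0003 -0.0001  0.0004 -0.0001  0.0005 -0.0003 -0.0002]
```

Request:
{"op": "play_rows", "data": {
  "steps": [
    [0.1,0.9,0.3,0,0,-0.1,211],
    [0.15,1.7,0.9,0,0,-0.2,211],
    [0.15,1.7,2,0,0,-0.2,211],
    [0.15,1.7,3.1,0,0,-0.2,211],
    [0.15,1.7,4,0,0,-0.2,211],
    [0.15,1.7,4.5,0,0,-0.2,211],
    [0.15,1.7,4.5,0,0,-0.2,211],
    [0.15,1.7,4.5,0,0,-0.2,211]
  ]
}}

```text
t: 3.85
tool_pos: [0.4644, -0.143, 0.0595]
tool_rot: [-2.242, 2.201, -0.001]
ft_force: [-0.1, -0.6, 0.2]
width: 0.173
```

```bash
python3 g.py .47 -.1433 .007 -89
```

```text
t 3.85 pos [ 0.4644 -0.143   0.0595] F [-0.1 -0.6  0.2] w 0.173
shift [ 0.01  -0.14   1.313] turn [-0.006 -0.003  0.01 ]
```

Request:
{"op": "play_rows", "data": {
  "steps": [
    [0,0,0.6,0,0,0,211],
    [0,0,1.1,0,0,0,211],
    [0,0,1.3,0,0,0,211],
    [0,0,1.3,0,0,0,211],
    [0,-0.2,1.3,0,0,0,211],
    [0,-0.4,1.3,0,0,0,211],
    [0,-0.4,1.3,0,0,0,211],
    [0,-0.4,1.3,0,0,0,211]
  ]
}}

```text
t: 4.65
tool_pos: [0.4812, -0.1429, 0.008]
tool_rot: [-2.242, 2.2, -0.003]
ft_force: [0.1, 1.2, 0.7]
width: 0.172
```

```bash
python3 - <<'E'
from h import *
o=manip.get_obs();print(o['tool_pos'],o['ft_force'])
s=snap('wrist','w3.png'); a=snap('side')
cv2.imwrite('pics/s3.png',cv2.resize(a['pixels'][140:250,230:410,::-1],None,fx=4.4,fy=4.4,interpolation=cv2.INTER_CUBIC))
E
```

```text
[ 0.48124135 -0.14289921  0.00803965] [0.10015765 1.22752267 0.71058653]
```

View pics/w3.png

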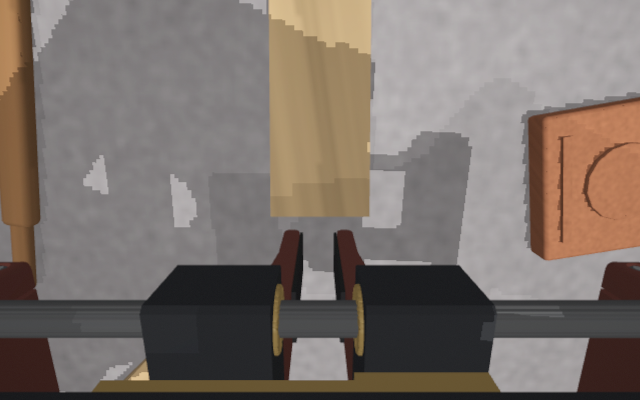

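View pics/s3.png

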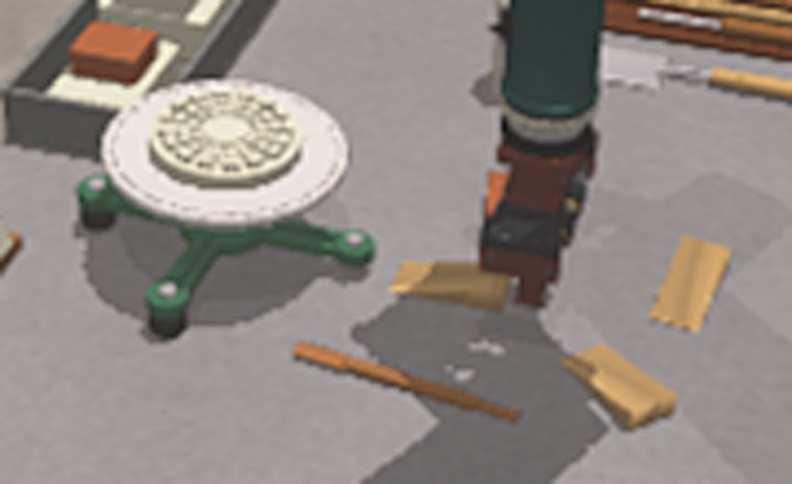

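The fingers (278–360) sit squarely behind the wedge back (270–371, row 216). In the side view nothing else is near. I'll push to just before the ball.

Request:
{"op": "play_rows", "data": {
  "steps": [
    [0,-0.15,0,0,0,0,211],
    [0,-0.3,0,0,0,0,211],
    [0,-0.45,0,0,0,0,211],
    [0,-0.6,0,0,0,0,211],
    [0,-0.75,0,0,0,0,211],
    [0,-0.9,0,0,0,0,211],
    [0,-1,0,0,0,0,211],
    [0,-1,0,0,0,0,211]
  ]
}}

```text
t: 5.55
tool_pos: [0.5212, -0.142, 0.0077]
tool_rot: [-2.242, 2.2, -0.002]
ft_force: [0.7, -0.1, -0.1]
width: 0.171
```

```bash
python3 - <<'E'
from h import *
o=manip.get_obs();print(o['tool_pos'],o['ft_force'])
s=snap('wrist','w4.png')
E
```

```text
[ 0.52120902 -0.14200122  0.00773926] [ 0.65859949 -0.09057216 -0.0887619 ]
```

View pics/w4.png

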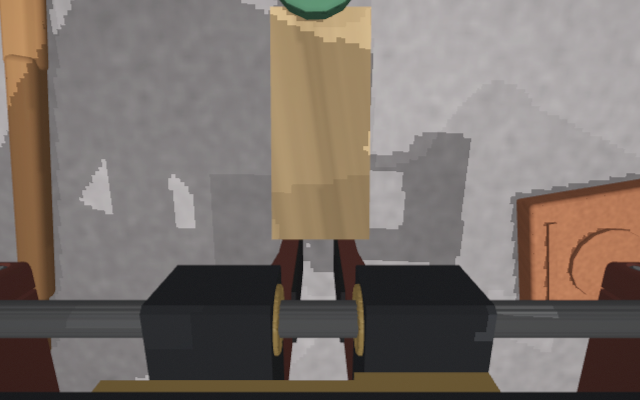

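The wedge (271–371) has its thin end just reaching under the foot disc at (315,5), and the centring is good. I'll keep pushing in stages.

Request:
{"op": "play_rows", "data": {
  "steps": [
    [0,-0.1,0,0,0,0,211],
    [0,-0.2,0,0,0,0,211],
    [0,-0.3,0,0,0,0,211],
    [0,-0.4,0,0,0,0,211],
    [0,-0.5,0,0,0,0,211],
    [0,-0.55,0,0,0,0,211],
    [0,-0.55,0,0,0,0,211],
    [0,-0.55,0,0,0,0,211]
  ]
}}

```text
t: 6.4
tool_pos: [0.5402, -0.1407, 0.0071]
tool_rot: [2.241, -2.199, -0.005]
ft_force: [-5.2, 0.3, 0.5]
width: 0.17
```

```bash
python3 - <<'E'
from h import *
o=manip.get_obs();print(o['tool_pos'],o['ft_force'])
s=snap('wrist','w5.png'); print(onz(s,320,238,.022))
hsv=cv2.cvtColor(s['pixels'],cv2.COLOR_RGB2HSV); m=cv2.inRange(hsv,(12,60,90),(28,255,255)); print(np.where(m[:260,320]>0)[0][[0,-1]])
E
```

```text
[ 0.54016168 -0.14070859  0.00707807] [-5.21041506  0.32835768  0.51860315]
[ 0.55373617 -0.14161645  0.022     ]
[ 68 240]
```

Request:
{"op": "play_rows", "data": {
  "steps": [
    [0,-0.1,0,0,0,0,211],
    [0,-0.15,0,0,0,0,211],
    [0,-0.2,0,0,0,0,211],
    [0,-0.25,0,0,0,0,211],
    [0,-0.3,0,0,0,0,211],
    [0,-0.3,0,0,0,0,211],
    [0,-0.3,0,0,0,0,211],
    [0,-0.3,0,0,0,0,211]
  ]
}}

```text
t: 7.25
tool_pos: [0.5512, -0.1402, 0.0067]
tool_rot: [2.241, -2.198, -0.008]
ft_force: [-4.5, 0.2, -0.1]
width: 0.171
```

```bash
python3 - <<'E'
from h import *
o=manip.get_obs();print(o['tool_pos'],o['ft_force'],o['tool_rot'])
E
```

```text
[ 0.55115908 -0.14016555  0.00670913] [-4.50070138  0.23578586 -0.14942797] [ 2.2407253  -2.19814274 -0.00777113]
```

Request:
{"op": "play_rows", "data": {
  "steps": [
    [0,-0.05,-0.02,0,0,0,211],
    [0,-0.08,-0.02,0,0,0,211],
    [0,-0.11,-0.02,0,0,0,211],
    [0,-0.14,-0.02,0,0,0,211],
    [0,-0.16,-0.02,0,0,0,211],
    [0,-0.16,-0.02,0,0,0,211],
    [0,-0.16,-0.02,0,0,0,211],
    [0,-0.16,-0.02,0,0,0,211]
  ]
}}

```text
t: 8.05
tool_pos: [0.5574, -0.14, 0.0074]
tool_rot: [2.241, -2.198, -0.008]
ft_force: [-5.3, -1.1, -0.9]
width: 0.175
```

```bash
python3 - <<'E'
from h import *
o=manip.get_obs();print(o['tool_pos'],o['ft_force'],o['tool_rot'])
s=snap('wrist','w6.png')
a=snap('side')
cv2.imwrite('pics/s6.png',cv2.resize(a['pixels'][140:250,230:410,::-1],None,fx=4.4,fy=4.4,interpolation=cv2.INTER_CUBIC))
E
```

```text
[ 0.55736505 -0.14001275  0.00736275] [-5.33814981 -1.07093127 -0.89647135] [ 2.24051501 -2.19807012 -0.00832431]
```

View pics/s6.png

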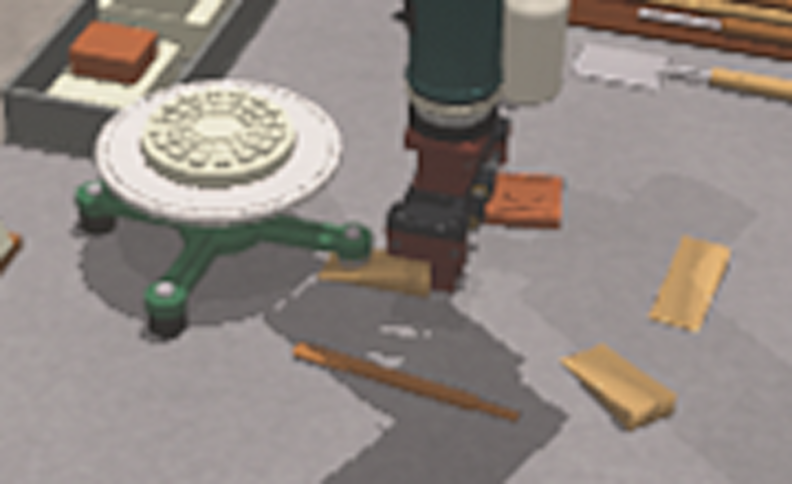

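View pics/w6.png

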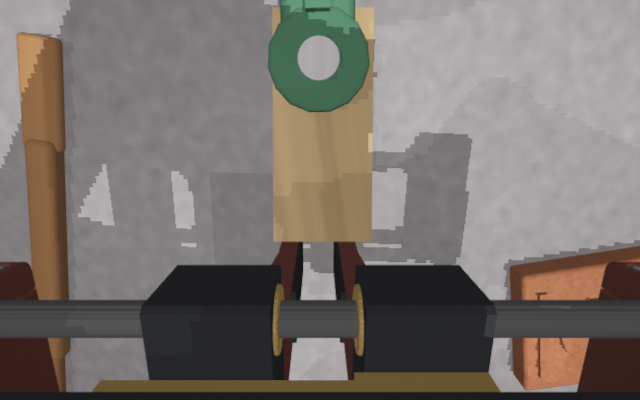

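The wedge is well under the foot and the wheel is flatter, but the force is still only 5 N, so it's not hard up yet. I'll continue in 2 mm steps.

Request:
{"op": "play_rows", "data": {
  "steps": [
    [0,-0.02,0,0,0,0,211],
    [0,-0.04,0,0,0,0,211],
    [0,-0.06,0,0,0,0,211],
    [0,-0.06,0,0,0,0,211],
    [0,-0.06,0,0,0,0,211],
    [0,-0.06,0,0,0,0,211],
    [0,-0.06,0,0,0,0,211],
    [0,-0.06,0,0,0,0,211]
  ]
}}

```text
t: 8.95
tool_pos: [0.558, -0.1397, 0.007]
tool_rot: [2.239, -2.197, -0.013]
ft_force: [-7.9, -1.5, 0.1]
width: 0.169
```

```bash
python3 - <<'E'
from h import *
for i in range(3):
  o=manip.get_obs();print(o['tool_pos'],o['ft_force'])
  s=snap('wrist',f'w7{i}.png')
E
```

```text
[ 0.55801762 -0.13966012  0.00695079] [-7.89724813 -1.4514653   0.08475127]
[ 0.5580187  -0.13965111  0.00694397] [-6.86868572e+00 -3.70666702e-01 -2.02505151e-03]
[ 0.5580408  -0.13964021  0.00696533] [-7.88501344 -1.30003857 -1.72916841]
```

Request:
{"op": "play_rows", "data": {
  "steps": [
    [0,-0.06,0,0,0,0,211],
    [0,-0.08,0,0,0,0,211],
    [0,-0.1,0,0,0,0,211],
    [0,-0.1,0,0,0,0,211],
    [0,-0.1,0,0,0,0,211],
    [0,-0.1,0,0,0,0,211],
    [0,-0.1,0,0,0,0,211],
    [0,-0.1,0,0,0,0,211]
  ]
}}

```text
t: 9.9
tool_pos: [0.5586, -0.1392, 0.0066]
tool_rot: [2.237, -2.194, -0.02]
ft_force: [-12.1, -2.0, 4.3]
width: 0.17
```

```bash
python3 - <<'E'
from h import *
for i in range(2):
  o=manip.get_obs();print(o['tool_pos'],o['ft_force'])
  s=snap('wrist',f'w8{i}.png')
E
```

```text
[ 0.55858292 -0.13924878  0.00659865] [-12.11316459  -1.95218132   4.32106801]
[ 0.55852717 -0.13926669  0.00660637] [-11.81351362  -2.14144274   3.34120553]
```

The force now climbs steeply, to 12 N for 0.5 mm of travel, so the hard stop has been reached. I'll back off and check that it's level.

Request:
{"op": "play_rows", "data": {
  "steps": [
    [0,0.2,-0.02,0,0,0,211],
    [0,0.6,-0.1,0,0,0,211],
    [0,1.2,-0.2,0,0,0,211],
    [0,1.6,-1,0,0,0,211],
    [0,1.7,-2.2,0,0,0,255],
    [0,1.7,-3.4,0,0,0,255],
    [0,1.7,-4.6,0,0,0,255],
    [0,1.7,-5,0,0,0,255]
  ]
}}

```text
t: 10.8
tool_pos: [0.4985, -0.1429, 0.214]
tool_rot: [2.241, -2.198, -0.0]
ft_force: [0.9, 0.2, -0.6]
width: 0.006
```

```bash
python3 g.py .535 -.137 .24 -89; python3 - <<'E'
from h import *
a=snap('side')
cv2.imwrite('pics/s9.png',cv2.resize(a['pixels'][140:250,230:410,::-1],None,fx=4.4,fy=4.4,interpolation=cv2.INTER_CUBIC))
E
```

```text
t 10.8 pos [ 0.4985 -0.1429  0.214 ] F [ 0.9  0.2 -0.6] w 0.006
shift [-0.13  -0.914 -0.652] turn [ 0.016 -0.015  0.021]
```

View pics/s9.png

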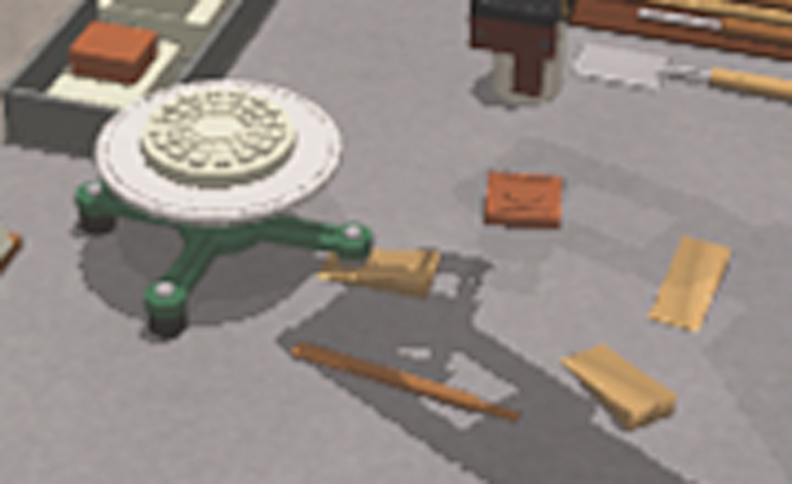

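Request:
{"op": "play_rows", "data": {
  "steps": [
    [-0.1,-0.5,-0.4,0,0,0,255],
    [-0.1,-0.8,-0.65,0,0,0.2,255],
    [-0.1,-0.8,-0.65,0,0,0.2,255],
    [-0.1,-0.8,-0.65,0,0,0.2,255],
    [-0.1,-0.8,-0.65,0,0,0.2,255],
    [-0.1,-0.8,-0.65,0,0,0.2,255],
    [-0.1,-0.8,-0.65,0,0,0.2,255],
    [-0.1,-0.8,-0.65,0,0,0.2,255]
  ]
}}

```text
t: 11.65
tool_pos: [0.5305, -0.1385, 0.2402]
tool_rot: [2.218, -2.221, 0.001]
ft_force: [1.5, 0.2, 0.0]
width: 0.005
```

```bash
python3 - <<'E'
from h import *
o=manip.get_obs();print(o['tool_pos'],o['tool_rot'])
s=snap('wrist','w9.png')
hsv=cv2.cvtColor(s['pixels'],cv2.COLOR_RGB2HSV); m=cv2.inRange(hsv,(12,60,90),(28,255,255))
for c in cv2.findContours(m,0,1)[0]:
    if cv2.contourArea(c)>800 and cv2.boundingRect(c)[1]<200:
        for u,v in cv2.approxPolyDP(c,4,True)[:,0]: print((u,v),onz(s,u,v,0)[:2].round(4),onz(s,u,v,.022)[:2].round(4))
cv2.imwrite('pics/w9c.png',cv2.resize(s['pixels'][0:220,190:450,::-1],None,fx=2.7,fy=2.7,interpolation=cv2.INTER_CUBIC))
s=snap('scene'); hsv=cv2.cvtColor(s['pixels'],cv2.COLOR_RGB2HSV)
m=cv2.inRange(hsv,(0,0,185),(180,60,255)); M=np.zeros_like(m); M[192:255,225:305]=m[192:255,225:305]
M=cv2.morphologyEx(M,cv2.MORPH_CLOSE,np.ones((5,5)))
h=cv2.convexHull(max(cv2.findContours(M,0,1)[0],key=cv2.contourArea))[:,0]
P=np.array([onz(s,u,v,.110) for u,v in h.astype(float)])
A=np.c_[2*P[:,:2],np.ones(len(P))]; c=np.linalg.lstsq(A,(P[:,:2]**2).sum(1),rcond=None)[0]
print('scene wheel',c[:2],np.sqrt(c[2]+c[:2]@c[:2]))
E
```

```text
[ 0.53054886 -0.13845048  0.2402296 ] [ 2.21836018e+00 -2.22142508e+00  9.02785533e-04]
(np.int32(198), np.int32(52)) [ 0.6562 -0.0113] [ 0.6531 -0.0183]
(np.int32(191), np.int32(229)) [0.4563 0.0151] [0.4642 0.0067]
(np.int32(196), np.int32(230)) [0.455  0.0092] [0.463  0.0011]
(np.int32(211), np.int32(55)) [ 0.6532 -0.0249] [ 0.6503 -0.0311]
(np.int32(299), np.int32(38)) [ 0.6698 -0.1192] [ 0.666  -0.1202]
(np.int32(300), np.int32(135)) [ 0.5687 -0.1188] [ 0.5704 -0.1198]
(np.int32(340), np.int32(134)) [ 0.5697 -0.164 ] [ 0.5714 -0.1626]
(np.int32(338), np.int32(38)) [ 0.6698 -0.1604] [ 0.666  -0.1592]
(np.int32(330), np.int32(38)) [ 0.6698 -0.1519] [ 0.666  -0.1512]
(np.int32(334), np.int32(70)) [ 0.6379 -0.1565] [ 0.6359 -0.1555]
(np.int32(318), np.int32(81)) [ 0.6266 -0.1392] [ 0.6252 -0.1392]
(np.int32(301), np.int32(70)) [ 0.638  -0.1208] [ 0.6359 -0.1218]
scene wheel [ 0.76094955 -0.13284838] 0.10540459954357231
```

View pics/w9c.png

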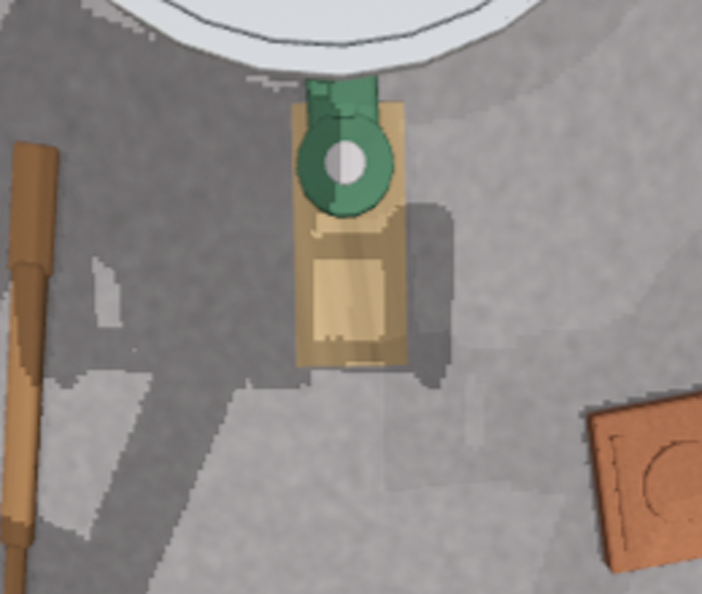

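```bash
python3 - <<'E'
from h import *
import scipy.optimize as so
s=snap('wrist'); pts=[(180,40),(230,61),(280,72),(330,76),(380,73),(440,61),(500,32)]
for z in (.112,.100):
    rim=np.array([onz(s,190+X/2.7,Y/2.7,z)[:2] for X,Y in pts]); r=so.least_squares(lambda p:np.hypot(*(rim-p).T)-.105,[.76,-.134]);print(z,r.x,r.fun.round(4))
E
python3 g.py .675 -.137 .16 -89
```

```text
0.112 [ 0.76265298 -0.13567508] [-0.0002  0.0001 -0.     -0.      0.      0.0004 -0.0004]
0.1 [ 0.76481778 -0.13564145] [ 0.      0.0002 -0.0001 -0.0002 -0.0001  0.0004 -0.0001]
t 11.8 pos [ 0.5308 -0.1385  0.2405] F [-0.2  0.1 -0.6] w 0.01
shift [-0.046 -3.606  2.01 ] turn [ 0.007 -0.02  -0.179]
```

Both wheel fits agree that it's level: the centre moved 5.8 mm against the expected 5.6, and the edge fit gives (0.762, −0.1355). The press point is therefore (0.675, −0.138). I'll move above it.

Request:
{"op": "play_rows", "data": {
  "steps": [
    [0,-1,0,0,0,-0.1,255],
    [0,-2,0,0,0,-0.2,255],
    [0,-3,0.3,0,0,-0.2,255],
    [0,-3.6,1,0,0,-0.2,255],
    [0,-3.6,1.8,0,0,-0.2,255],
    [0,-3.6,2.4,0,0,-0.2,255],
    [0,-3.6,2.4,0,0,-0.2,255],
    [0,-3.6,2.4,0,0,-0.2,255]
  ]
}}

```text
t: 12.6
tool_pos: [0.6747, -0.1389, 0.1445]
tool_rot: [2.241, -2.198, 0.001]
ft_force: [0.3, -0.3, 0.4]
width: 0.003
```

```bash
python3 g.py .675 -.138 .112 -89; python3 - <<'E'
from h import *
s=snap('wrist','w10.png')
a=snap('side')
cv2.imwrite('pics/s10.png',cv2.resize(a['pixels'][120:250,230:410,::-1],None,fx=4.4,fy=4.4,interpolation=cv2.INTER_CUBIC))
E
```

```text
t 12.6 pos [ 0.6747 -0.1389  0.1445] F [ 0.3 -0.3  0.4] w 0.003
shift [-0.023 -0.01   0.811] turn [ 0.014 -0.018  0.021]
```

View pics/w10.png

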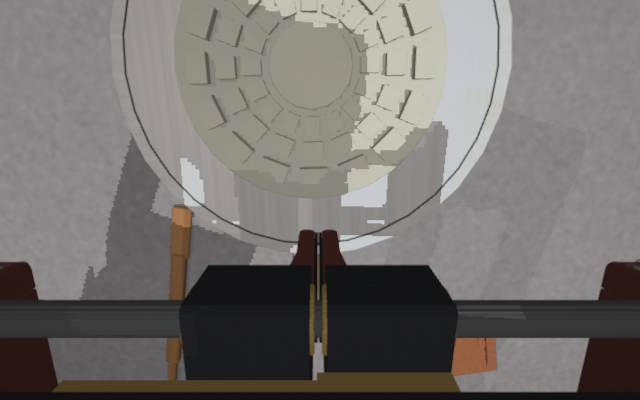

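View pics/s10.png

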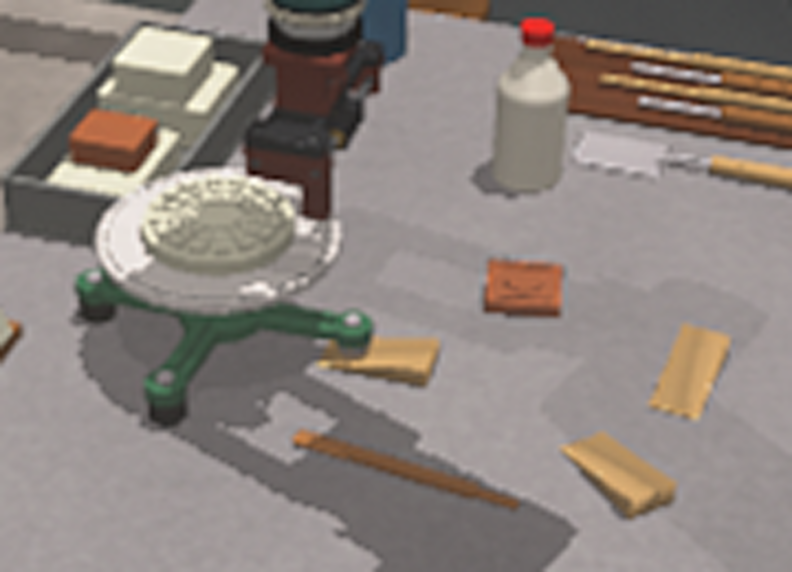

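The fingertips (300–340, row 232) are over the bare rim and clear of the relief, whose edge is at row 197. I'll descend to contact.

Request:
{"op": "play_rows", "data": {
  "steps": [
    [0,0,0.3,0,0,0,255],
    [0,0,0.6,0,0,0,255],
    [0,0,0.75,0,0,0,255],
    [0,0,0.8,0,0,0,255],
    [0,0,0.85,0,0,0,255],
    [0,0,0.87,0,0,0,255],
    [0,0,0.87,0,0,0,255],
    [0,0,0.87,0,0,0,255]
  ]
}}

```text
t: 13.5
tool_pos: [0.6755, -0.1392, 0.1124]
tool_rot: [2.242, -2.199, 0.005]
ft_force: [-3.5, 1.6, 5.8]
width: 0.007
```

```bash
python3 g.py .675 -.138 .112 -89
```

```text
t 13.5 pos [ 0.6755 -0.1392  0.1124] F [-3.5  1.6  5.8] w 0.007
shift [-0.03   0.011  0.01 ] turn [-0.012 -0.027  0.021]
```

Contact came at z = 0.1124, which is the top height of a level wheel. Now I'll press firmly.

Request:
{"op": "play_rows", "data": {
  "steps": [
    [0,0,0.03,0,0,0,255],
    [0,0,0.06,0,0,0,255],
    [0,0,0.09,0,0,0,255],
    [0,0,0.11,0,0,0,255],
    [0,0,0.11,0,0,0,255],
    [0,0,0.11,0,0,0,255],
    [0,0,0.11,0,0,0,255],
    [0,0,0.11,0,0,0,255]
  ]
}}

```text
t: 14.3
tool_pos: [0.6755, -0.1392, 0.1122]
tool_rot: [2.243, -2.199, 0.007]
ft_force: [-9.5, 2.0, 24.4]
width: 0.007
```

```bash
python3 g.py .675 -.138 .112 -89
```

```text
t 14.3 pos [ 0.6755 -0.1392  0.1122] F [-9.5  2.  24.4] w 0.007
shift [-0.031  0.011  0.004] turn [-0.024 -0.034  0.023]
```

24 N with only 0.2 mm of yield. I'll hold once more, slightly firmer, then lift straight off.

Request:
{"op": "play_rows", "data": {
  "steps": [
    [0,0,0.11,0,0,0,255],
    [0,0,0.12,0,0,0,255],
    [0,0,0.13,0,0,0,255],
    [0,0,0.13,0,0,0,255],
    [0,0,0.13,0,0,0,255],
    [0,0,0.13,0,0,0,255],
    [0,0,0.13,0,0,0,255],
    [0,0,0.13,0,0,0,255]
  ]
}}

```text
t: 15.1
tool_pos: [0.6755, -0.1393, 0.1121]
tool_rot: [2.244, -2.199, 0.009]
ft_force: [-10.5, 3.1, 29.1]
width: 0.002
```

Request:
{"op": "play_rows", "data": {
  "steps": [
    [0,0,-0.1,0,0,0,255],
    [0,0,-0.5,0,0,0,255],
    [0,0,-1.2,0,0,0,255],
    [0,0,-2.2,0,0,0,255],
    [0,0.6,-3,0,0,0,255],
    [0,1.7,-3.2,0,0,0,255],
    [0,2.8,-3.2,0,0,0,255],
    [0,3.6,-3.2,0,0,0,255]
  ]
}}

```text
t: 15.9
tool_pos: [0.5288, -0.1414, 0.2401]
tool_rot: [2.244, -2.199, 0.01]
ft_force: [-0.7, 0.3, -0.7]
width: 0.006
```

```bash
python3 g.py .5305 -.1385 .24; python3 - <<'E'
from h import *
import scipy.optimize as so
s=snap('wrist','w11.png')
a=snap('side')
cv2.imwrite('pics/s11.png',cv2.resize(a['pixels'][120:250,230:410,::-1],None,fx=4.4,fy=4.4,interpolation=cv2.INTER_CUBIC))
s=snap('scene'); hsv=cv2.cvtColor(s['pixels'],cv2.COLOR_RGB2HSV)
m=cv2.inRange(hsv,(0,0,185),(180,60,255)); M=np.zeros_like(m); M[192:255,225:305]=m[192:255,225:305]
M=cv2.morphologyEx(M,cv2.MORPH_CLOSE,np.ones((5,5)))
h=cv2.convexHull(max(cv2.findContours(M,0,1)[0],key=cv2.contourArea))[:,0]
P=np.array([onz(s,u,v,.110) for u,v in h.astype(float)])
A=np.c_[2*P[:,:2],np.ones(len(P))]; c=np.linalg.lstsq(A,(P[:,:2]**2).sum(1),rcond=None)[0]
print('scene wheel',c[:2],np.sqrt(c[2]+c[:2]@c[:2]))
E
```

```text
t 15.9 pos [ 0.5288 -0.1414  0.2401] F [-0.7  0.3 -0.7] w 0.006
shift [-0.073 -0.045  0.003] turn [-0.042 -0.045  0.193]
scene wheel [ 0.76109373 -0.13270666] 0.10534052229935198
```

View pics/w11.png

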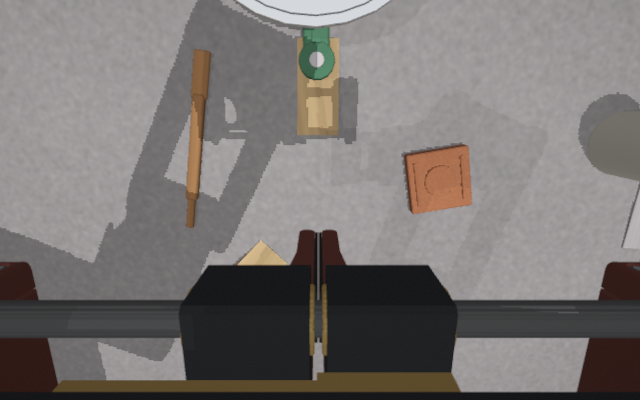

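View pics/s11.png

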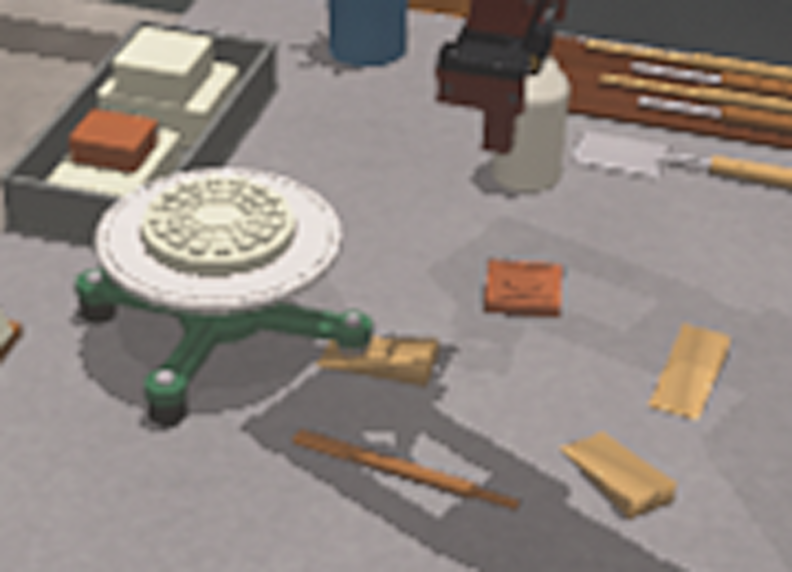

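The wedge is still under the foot at (297–340, 38–135). The wheel is unchanged after pressing, the bystanders are where they were and the arm is clear. I'll hand it in.

```bash
python3 -c "
from station import manip
print(manip.close_job())"
```

```text
the job is handed in; nothing more can be done
None
```

The turntable now stands level and firm on its feet, and the job is handed in at about 16 s of the 45 s allowed.

- **Wedge:** I pushed the wedge farthest from the base, thin end first, about 66 mm under the bare steel foot. The push stayed near 5 N, then climbed to 12 N in about 1 mm of travel, which marked the hard stop. It stayed in place when I backed off.
- **Press check:** I pressed on the bare rim above the short foot with closed fingertips, reaching 24 N and then 29 N. The rim met the finger at z = 0.1124 m (a level wheel is 0.112 m) and gave only 0.3 mm. My final aim point was 87 mm from the wheel's centre, about 10 mm clear of the relief.
- **Level:** In the scene camera the wheel centre shifted 5.8 mm from its rocked position (5.6 mm expected when level). It was unchanged after pressing.
- **Other things on the bench:** The tool, tile, bottle and the other two wedges looked unmoved in the final pictures. The cup and mallet were not in the crops I viewed, but I never worked near them.

**Disagreements:**
- The wedge tip measured about 29 mm past the foot's middle, against the nominal 25 mm. I put this down to calibration and foot-position error, because the force and contact height both say level.
- At the start, the side-view fit of the wheel gave the wrong radius (125 mm against 105 mm), so I dropped it and used the scene and wrist fits.

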